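# Feel for the release notch of the filter housing

### The job

The inner cover of the round filter housing has to be released. With the fingers together, set a fingertip on top of the raised black rim next to the small screw head, keep it in contact while you slide it round the rim until you find the notch, then press the sunken release inside the notch fully home, so that the cover pops up and stays up. Do not touch the cover or its knob, do not disturb the things standing around, and finish clear of everything.

Things in the scene. Friction and masses are not known exactly. Their poses are not given: they have to be found in the camera images.
- housing: Round white drum 200 mm across, fixed to the bench; origin at the centre of its underside, z up. Its flat top is 62 mm above the bench and carries a concentric flat-topped black rim, inner radius 60 mm, outer radius 80 mm (middle circle 70 mm), rim top 80 mm above the bench, so 18 mm proud of the drum top inside and outside.
- rim_center (a point): Point on the drum's axis level with the rim's top. The rigid rim has one notch cut across its full width, about 53 mm long on the middle circle (45 mm at the inner edge), with upright ends. Where it lies is not given and differs each time: its centre is at least 1.2 rad round the rim from the start mark, either way round. The rim does not turn.
- start_mark (a point): Point on the rim's top surface on its middle circle (70 mm from the drum's axis, 80 mm above the bench; the drum's own -x side, roughly towards the robot), next to a small steel screw head (12 mm across, 3 mm high) on the drum top just outside the rim. The rim is plain here.
- release (a joint): Depth in m the release is pressed: 0 untouched, 0.008 fully home. A black plate, 17 mm across, forms the whole floor of the notch; its top lies 5 mm below the rim's top (75 mm above the bench) and goes straight down to 67 mm. It gives way at about 5 to 7 N, stops hard at the end and stays where it is left. It drives the cover up by twice its own travel.
- cover: White round cover in the middle of the drum top, radius 36 mm, 8 mm thick, with a black knob 18 mm across and 18 mm high on it; origin at the centre of its underside, 62 mm above the bench when shut, 78 mm when fully released (knob top then at 104 mm). Not to be touched.
- joystick: Bystander: loose white joystick console 100 x 75 x 28 mm with a black stick, 74 mm high in all; origin at the centre of its underside.
- filter_cube: Bystander: loose grey filter cube 40 x 40 x 36 mm with an aluminium ring on top, 42 mm high; origin at the centre of its underside.
- jar: Bystander: loose white jar 48 mm across, 65 mm high; origin at the centre of its underside.

How it is judged:
On the way, in this order (a step that is already met when the one before it is completed fails the run):
1. a fingertip rests on the rim beside the start mark (grasp point within 25 mm of it, seen from above; release untouched) (contact force between the fingers and housing above 0.3 N and horizontal distance between the grasp point and start_mark below 0.025 m and value of joint release below 0.001 m), for 0.1 s.
2. the fingertip, away from the start mark (over 28 mm), stays in touch with the rim for 0.3 s, release not yet pressed (contact force between the fingers and housing above 0.3 N and horizontal distance between the grasp point and start_mark above 0.028 m and value of joint release below 0.001 m), for 0.3 s.
3. the release is pressed home by the fingers (contact force between the fingers and housing above 0.3 N and value of joint release above 0.0065 m), for 0.05 s.
At the end, for the whole second after the job is handed in: The release is down (over 6.2 of its 8 mm), the cover stands raised (its underside over 11 mm above the drum top), and the bystanders are at rest within 20 mm of where they were (value of joint release above 0.0062 m and z of cover in the frame of housing above 0.073 m and distance of each of joystick, filter_cube, jar from where it was at the start of the episode below 0.02 m and linear speed of each of joystick, filter_cube, jar below 0.02 m/s); the robot touches nothing.
It fails at once if the robot touches the cover or its knob (contact force between any of the fingers, the arm and cover above 0.5 N).
It fails at once if a bystander is moved or lifted by more than 20 mm, or tipped (distance of any of joystick, filter_cube, jar from where it was at the start of the episode above 0.02 m or angle between any of joystick, filter_cube, jar's own z axis and vertical above 0.3 rad).
It also fails if it takes over 67 s, if anything falls off the work surface, if the arm or the gripper's body presses on something with over 40 N, if the wrist force passes 120 N, or if a joint passes its speed limit or range.

### The arm

A 6-joint arm with a two-finger parallel gripper is mounted at the origin on the work surface. World frame = base frame: x ahead of the robot, y to its left, z up, the work surface at z = 0. Lengths are in m, angles in rad, forces in N, time in s.
With the tool pointing down it reaches from about 0.225 to 0.875 m from the base axis. Payload 3.4 kg.
Tool frame: the origin (TCP) lies on the centre line of the jaws, within the pads' length; the fingertips stand 11 mm ahead of it and the grasp point (between the pads) lies 8 mm behind it; z points along the fingers, y is the line along which they close (so a half turn about z gives the same grasp; the last joint's range is limited). The gripper opens to 85 mm and grips with 20 to 120 N. Pads are 22 mm wide; open, the fingers measure 114 mm over their backs; the gripper's body (76 mm by 85 mm) begins 54 mm behind the grasp point. The pads swing forward as they close: fully open they stand 13 mm farther back than shut.
Start: joints at [-1.451, 0.276, 1.505, -0, 1.361, -0.121], TCP at [0.137, -0.558, 0.242] pointing down, gripper open.
Joint ranges: [-2.89, 2.89], [-0.75, 2.08], [0.22, 2.7], [-1.18, 4.32], [0.11, 2.71], [-2.7, 2.7]. Speed limits (rad/s): [2.57, 2.57, 3.14, 3.14, 3.14, 3.14].

### API

Orientations are given as a unit quaternion [w, x, y, z].
In Python, from rig import manip, eyes, job gives the robot as it stands.
- The arm moves only by the tool drive_tool, never from a script. Its argument "rows" is a list of rows, each a list of 3 entries, a list of its own where there are three numbers: the turn, a rotation vector about the world's x, y, z in rad, then the shift along the world's x, y, z in cm, then the finger opening in cm, from 0 to 8.54. A call has 1 to 8 rows; each row shifts and turns the commanded pose from where the row before left it; what a row does not reach is not made up. A row lasts 1/8 s, in which the tool goes at most 62.5 mm and 10.7 degrees, less where a joint would pass 70% of its speed; a pose out of reach is approached as far as the arm can. A call is refused whole if a number of a shift passes 6.25 or a number of a turn 0.188, either way. A call with a gripper value outside its range is refused whole. The fingers move at their own pace and stop on an object; "force" is the grip in N (left out, the last holds). Time passes only in rows, so rows that do not move let the fingers close. It gives the time, the measured TCP pose, the force, the opening and the grip force at its end, in the units of the state.
- manip.get_state(): the state, without advancing time (a new reading comes with each control period).
- eyes.get_image(name): name is "scene" or "side" or "wrist"; returns the picture (420x560x3 uint8, red, green, blue); there is no depth.
- eyes.get_calibration(name): a dict with "camera_matrix" (3x3 intrinsics, pixels), "view" (4x4, takes a point from world to camera coordinates). Camera axes: x right, y up, looking along -z (the intrinsics and any distortion apply to the point x, -y, -z); pixel columns grow to the right and rows downward; lengths in m; the calibration is good to about 2 mm. A picture is of the moment at which its call begins: read the wrist's pose just before it. get_calibration takes no time and is no camera call; for the wrist camera it gives the pose at the moment of the call.
- job.sign_off(): hands the job in; it is judged then, once.
The state is a dict: "clock": time; "qpos": joint angles; "qd": joint speeds; "effort": joint torques, N m; "position": TCP position; "ee_rot": TCP orientation; "contact_force": force on the tool from outside, world axes, zero at the start; "moment": the same for the moment, N m; "width": finger opening in m; "gripper_force": force on a finger pad.
Only numpy, scipy, OpenCV 4.12 (cv2) and the standard library are available. Lean on these libraries where they do the work, as an engineer would, in place of code of your own. Each camera call takes 0.05 s, during which the arm holds its last target. There are 200 camera calls.

## Working session

There is one attempt and no reset: what is moved stays moved. The work goes in short steps, Python scripts to look and compute and a tool call to move; the robot and the scene stay as the last step left them, time stands still between calls to the robot, and variables do not carry over. Pictures are saved under pics/ and viewed, at most 10 in all, crops included, and the job is handed in when it is done.

Besides the shell and the picture viewer there is one more tool, called after "Emit:" by a JSON object that holds its "fn" and its "kwargs", one argument or row to a line. drive_tool: Moves the arm, as the interface text tells. Its arguments: {"type":"object","properties":{"rows":{"type":"array"},"force":{"type":"number"}},"required":["rows"]}

```bash
mkdir -p pics; ls
python3 - <<'E'
from rig import manip, eyes, job
import cv2,numpy as np
s=manip.get_state();print(s)
for n in("scene","side"):
    im=eyes.get_image(n);cv2.imwrite(f"pics/{n}0.png",im[:,:,::-1])
    c=eyes.get_calibration(n);print(n,c)
E
```

```text
pics
{'clock': 0.0, 'qpos': array([-1.45101033e+00,  2.76579016e-01,  1.50610511e+00,  5.01314110e-06,
        1.36068694e+00, -1.21011523e-01]), 'qd': array([-0.0003715 ,  0.00071479, -0.00024902, -0.00201101,  0.00090988,
       -0.00063905]), 'effort': array([ 2.93218793e-03, -4.16761494e+01, -2.45806825e+01,  2.72493680e-04,
        1.11310792e-02,  4.12932621e-07]), 'position': array([ 0.13705525, -0.55792093,  0.24145996]), 'ee_rot': array([-8.89203322e-04,  9.92760491e-01,  1.20107523e-01,  2.99585054e-06]), 'contact_force': array([-0.48417986, -0.11357554,  0.36723096]), 'moment': array([ 0.02802894,  0.04213143, -0.05669043]), 'gripper_force': 0.0, 'width': 0.08552916074248268}
scene {'camera_matrix': array([[472.73149113,   0.        , 280.70679981],
       [  0.        , 472.73149113, 210.64595338],
       [  0.        ,   0.        ,   1.        ]]), 'view': array([[ 0.06259146,  0.99779656,  0.02200773, -0.04919146],
       [-0.63500119,  0.02280209,  0.77217456,  0.34195012],
       [ 0.7699713 , -0.06230647,  0.63502922, -1.56705384],
       [ 0.        ,  0.        ,  0.        ,  1.        ]])}
side {'camera_matrix': array([[432.00210088,   0.        , 273.25014569],
       [  0.        , 432.00210088, 210.20866518],
       [  0.        ,   0.        ,   1.        ]]), 'view': array([[-0.84436819, -0.53575077, -0.00367063,  0.53402938],
       [ 0.27270822, -0.43567795,  0.85779657, -0.23302542],
       [-0.46116438,  0.72329512,  0.51397624, -0.73322136],
       [ 0.        ,  0.        ,  0.        ,  1.        ]])}
```

View pics/scene0.png

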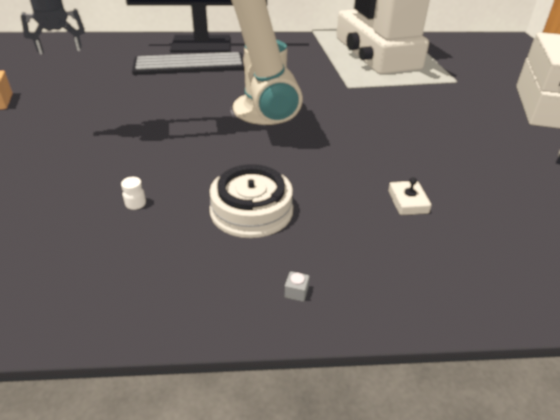

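View pics/side0.png

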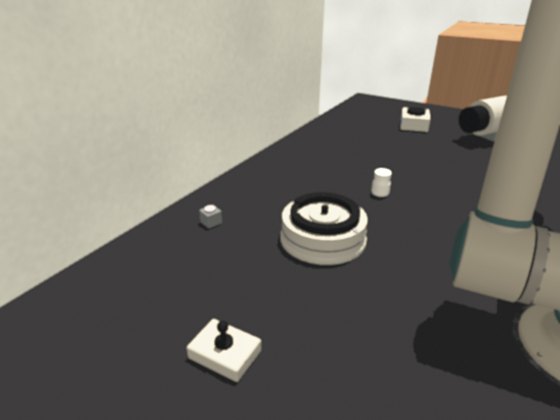

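The scene view shows the drum at about (251,190), the jar at (133,193), the cube at (297,286) and the joystick at (410,197). In the side view the drum is at (324,222). Next I'll locate the rim and zoom in on it.

```bash
cat > h.py <<'E'
import numpy as np,cv2
from rig import manip,eyes,job
def ray(c,u,v):
    K=c["camera_matrix"];V=c["view"];R=V[:3,:3]
    d=np.array([(u-K[0,2])/K[0,0],-(v-K[1,2])/K[1,1],-1.])
    return -R.T@V[:3,3],R.T@d
def onz(c,u,v,z):
    o,d=ray(c,u,v);return (o+d*(z-o[2])/d[2])[:2]
def proj(c,p):
    q=c["view"][:3,:3]@np.asarray(p,float)+c["view"][:3,3]
    x=c["camera_matrix"]@np.array([q[0],-q[1],-q[2]]);return x[:2]/x[2]
E
python3 - <<'E'
from h import *
from scipy.optimize import least_squares
tiles=[]
for n,(u0,v0,u1,v1) in dict(scene=(200,155,305,240),side=(270,180,380,265)).items():
    c=eyes.get_calibration(n);im=cv2.imread(f"pics/{n}0.png")
    g=cv2.cvtColor(im,6)[v0:v1,u0:u1]
    k=cv2.resize(im[v0:v1,u0:u1],None,fx=4,fy=4,interpolation=2)
    m=cv2.connectedComponentsWithStats((g<100).astype(np.uint8))
    # rim component: the dark one nearest the crop centre that does not touch border
    for i in range(1,m[0]):
        x,y,w,h,a=m[2][i]
        if a>200 and x>0 and y>0 and x+w<u1-u0 and y+h<v1-v0:
            cs,_=cv2.findContours((m[1]==i).astype(np.uint8),0,1)
            P=max(cs,key=cv2.contourArea)[:,0]+[u0,v0]
            # upper outer edge pts (top surface outline, far side) 
            W=np.array([onz(c,*p,.08) for p in P])
            f=least_squares(lambda q:np.hypot(*(W-q).T)-.08,W.mean(0),loss="soft_l1",f_scale=.002)
            ell=cv2.fitEllipse(P)
            print(n,a,f.x,np.abs(f.fun).mean(),onz(c,*ell[0],.075))
    tiles.append(cv2.copyMakeBorder(k,0,max(0,340-k.shape[0]),0,440-k.shape[1],0))
    for nm,uv in dict(scene=dict(jar=(133,205),cube=(296,295),joy=(410,205)),side=dict(jar=(381,192),cube=(211,222),joy=(224,358)))[n].items(): print(nm,onz(c,*uv,0))
cv2.imwrite("pics/z.png",cv2.resize(np.hstack(tiles),(800,309)))
E
```

```text
jar [ 0.50435917 -0.34471883]
cube [0.80603196 0.02948289]
joy [0.528492   0.33995296]
jar [ 0.49310996 -0.34314687]
cube [0.79657132 0.03128061]
joy [0.50915502 0.34692807]
```

View pics/z.png

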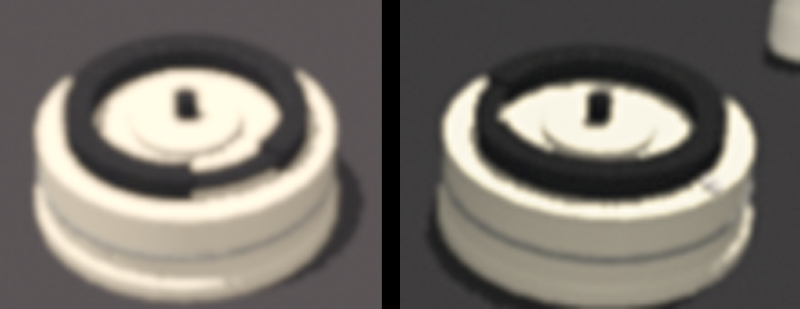

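The scene crop shows the notch on the side away from the robot, with ends at about full-image (252,204) and (275,196). The side crop shows the screw at about (356,231). I'll work out rough positions now and refine them with the wrist camera from above.

Run:
```python
from h import *
c=eyes.get_calibration("scene");d=eyes.get_calibration("side")
print("knob",onz(c,250.9,180.3,.088),onz(d,270+199/3.636,180+93/3.636,.088))
print("notch",onz(c,252.3,204.5,.075),onz(c,274.8,196.3,.075),"screw",onz(d,355.8,230.9,.064))
w=eyes.get_calibration("wrist");V=w["view"];print(-V[:3,:3].T@V[:3,3],V[:3,:3],w["camera_matrix"])
```

```text
knob [ 0.53255951 -0.05541117] [ 0.52935735 -0.05414876]
notch [ 0.60629844 -0.05357689] [ 0.5783021  -0.00208042] screw [ 0.44190139 -0.03043115]
[ 0.21392058 -0.53873829  0.37258972] [[ 0.23858515 -0.97112006 -0.00172071]
 [ 0.92453158  0.2276808  -0.30561872]
 [ 0.29718424  0.07132524  0.95215242]] [[333.54428904   0.         277.43246662]
 [  0.         333.54428904 205.82852395]
 [  0.           0.           1.        ]]
```

Emit:
{"fn": "drive_tool", "kwargs": {
  "rows": [
    [[0, 0, 0.016], [3.3, 4.2, 0], 0],
    [[0, 0, 0.016], [3.3, 4.2, 0], 0],
    [[0, 0, 0.016], [3.3, 4.2, 0], 0],
    [[0, 0, 0.016], [3.3, 4.2, 0], 0],
    [[0, 0, 0.016], [3.3, 4.2, 0], 0],
    [[0, 0, 0.016], [3.3, 4.2, 0], 0],
    [[0, 0, 0.016], [3.3, 4.2, 0], 0],
    [[0, 0, 0.016], [3.3, 4.2, 0], 0]
  ],
  "force": 40
}}

```text
clock: 1.1
position: [0.4018, -0.2208, 0.2421]
ee_rot: [0.0, 0.983, 0.184, -0.0]
contact_force: [-0.0, -0.6, 0.5]
width: -0.0002
gripper_force: 0.0
```

Emit:
{"fn": "drive_tool", "kwargs": {
  "rows": [
    [[0, 0, 0.016], [3.3, 4.2, 0], 0],
    [[0, 0, 0.016], [3.3, 4.2, 0], 0],
    [[0, 0, 0.016], [3.3, 4.2, 0], 0],
    [[0, 0, 0.016], [3.3, 4.2, 0], 0],
    [[0, 0, 0], [0, 0, 0], 0],
    [[0, 0, 0], [0, 0, 0], 0],
    [[0, 0, 0], [0, 0, 0], 0]
  ]
}}

```text
clock: 1.98
position: [0.5323, -0.0554, 0.2422]
ee_rot: [0.0, 0.977, 0.214, -0.0]
contact_force: [-0.2, -0.2, 0.5]
width: -0.0004
gripper_force: 0.0
```

Run:
```python
from h import *
import pickle
s=manip.get_state();c=eyes.get_calibration("wrist");im=eyes.get_image("wrist")[:,:,::-1]
cv2.imwrite("pics/w1.png",im);pickle.dump((s,c),open("w1.pkl","wb"))
print(s["position"],s["ee_rot"],s["qpos"],s["contact_force"],s["width"])
```

```text
[ 0.53229755 -0.05539716  0.24221073] [ 9.25586071e-05  9.76838037e-01  2.13979620e-01 -4.03789257e-04] [-2.33397930e-01  2.16349536e-01  1.58772664e+00 -5.31660749e-04
  1.33816367e+00  9.06226825e-01] [-0.15089706 -0.15943221  0.50953646] -0.00043434057860408887
```

View pics/w1.png

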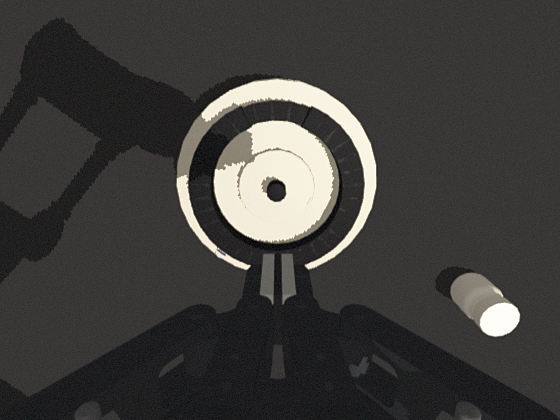

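In the wrist view the drum is centred near (277,175). The screw is at (222,254), the notch ends are near (245,112) and (310,112), and the knob is at (277,190). I'll fit the centre from the drum's outer edge, which lies on the z=62 mm plane.

Run:
```python
from h import *
import pickle
from scipy.optimize import least_squares
s,c=pickle.load(open("w1.pkl","rb"));im=cv2.imread("pics/w1.png");g=cv2.GaussianBlur(cv2.cvtColor(im,6),(3,3),0)
def radial(z,r0,r1,ctr,sgn,angs):
    P=[]
    for a in angs:
        rr=np.arange(r0,r1,.0003);v=[]
        for r in rr:
            u=proj(c,[ctr[0]+r*np.cos(a),ctr[1]+r*np.sin(a),z]);v.append(float(cv2.getRectSubPix(g,(1,1),tuple(map(float,u)))[0,0]))
        d=np.gradient(np.array(v))*sgn;i=d.argmax()
        if d[i]>6:P.append(np.array(ctr)+rr[i]*np.array([np.cos(a),np.sin(a)]))
    return np.array(P)
A=np.radians(np.arange(-180,180,4))
ctr=np.array([.531,-.055])
for z,r,sg,w in((.062,.1,-1,.012),(.080,.08,1,.009),(.08,.06,-1,.009)):
    P=radial(z,r-w,r+w,ctr,sg,A)
    f=least_squares(lambda q:np.hypot(*(P-q[:2]).T)-q[2],[*ctr,r],loss="soft_l1",f_scale=.001)
    print(z,len(P),f.x,np.median(np.abs(f.fun)))
print("screw",onz(c,222,254,.065),"notch",onz(c,245,112,.08),onz(c,310,112,.08),"knob",onz(c,277,190,.088))
# rim-only polar unwrap for a look
U=np.array([[proj(c,[ctr[0]+r*np.cos(a),ctr[1]+r*np.sin(a),.08]) for a in np.radians(np.arange(-180,180,.5))] for r in np.arange(.11,.03,-.0004)],np.float32)
k=cv2.remap(im,U[...,0],U[...,1],1);cv2.imwrite("pics/pol.png",cv2.resize(np.clip(k.astype(float)*2,0,255).astype(np.uint8),(720,400)))
```

```text
0.062 81 [ 0.53145551 -0.0539274   0.09564568] 0.00020356017202495524
0.08 80 [ 0.53125697 -0.05379202  0.0797227 ] 0.00021380554542889396
0.08 90 [ 0.53524983 -0.0519814   0.0564975 ] 0.00028172931000513754
screw [ 0.4437271  -0.03362516] notch [ 0.58285417 -0.00146848] [ 0.60587082 -0.05146307] knob [ 0.53406404 -0.05374167]
```

View pics/pol.png

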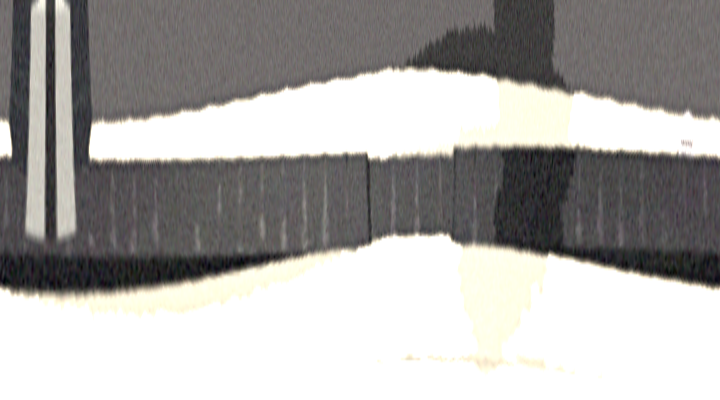

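The polar unwrap puts the drum centre at (0.5313,-0.0538). The notch runs from 4.5° to 47° (centre about 25.8°) and the screw is near 166.5°. The short way round is clockwise through +y. I'm moving above the start mark and then down.

Emit:
{"fn": "drive_tool", "kwargs": {
  "rows": [
    [[0, 0, 0], [-3.5, 0.9, 0], 0],
    [[0, 0, 0], [-3.4, 0.9, 0], 0],
    [[0, 0, 0], [0, 0, -5], 0],
    [[0, 0, 0], [0, 0, -5], 0],
    [[0, 0, 0], [0, 0, -3], 0],
    [[0, 0, 0], [0, 0, -1.4], 0],
    [[0, 0, 0], [0, 0, 0], 0],
    [[0, 0, 0], [0, 0, 0], 0]
  ]
}}

```text
clock: 3.02
position: [0.4652, -0.0369, 0.0995]
ee_rot: [0.001, 0.977, 0.215, 0.001]
contact_force: [0.9, 0.3, 0.9]
width: 0.0003
gripper_force: 0.0
```

Emit:
{"fn": "drive_tool", "kwargs": {
  "rows": [
    [[0, 0, 0], [0, 0, -0.2], 0],
    [[0, 0, 0], [0, 0, -0.2], 0],
    [[0, 0, 0], [0, 0, -0.1], 0],
    [[0, 0, 0], [0, 0, 0], 0]
  ]
}}

```text
clock: 3.52
position: [0.4641, -0.0364, 0.0933]
ee_rot: [0.0, 0.977, 0.215, -0.0]
contact_force: [0.1, -0.2, -0.3]
width: -0.0
gripper_force: 0.0
```

Emit:
{"fn": "drive_tool", "kwargs": {
  "rows": [
    [[0, 0, 0], [-0.1, -0.1, -0.1], 0],
    [[0, 0, 0], [0, 0, -0.1], 0],
    [[0, 0, 0], [0, 0, 0], 0]
  ]
}}

```text
clock: 3.9
position: [0.463, -0.0374, 0.0912]
ee_rot: [-0.0, 0.977, 0.215, -0.0]
contact_force: [-0.9, 0.9, 0.2]
width: -0.0001
gripper_force: 0.0
```

Emit:
{"fn": "drive_tool", "kwargs": {
  "rows": [
    [[0, 0, 0], [0, 0, -0.05], 0],
    [[0, 0, 0], [0, 0, 0], 0]
  ]
}}

```text
clock: 4.15
position: [0.4631, -0.0375, 0.091]
ee_rot: [0.0, 0.977, 0.215, 0.0]
contact_force: [-1.0, -0.7, 3.2]
width: 0.0001
gripper_force: 1.4
```

Emit:
{"fn": "drive_tool", "kwargs": {
  "rows": [
    [[0, 0, 0], [0, 0, -0.05], 0],
    [[0, 0, 0], [0, 0, 0], 0],
    [[0, 0, 0], [0, 0, 0], 0]
  ]
}}

```text
clock: 4.53
position: [0.4632, -0.0375, 0.091]
ee_rot: [0.0, 0.977, 0.215, 0.0]
contact_force: [-2.2, 0.1, 7.4]
width: -0.0002
gripper_force: 3.5
```

Run:
```python
import numpy as np
c=np.array([.5313,-.0538])
a=np.radians(np.r_[166.5:46.5:-5,46.5])
P=(c+.07*np.c_[np.cos(a),np.sin(a)])*100
print(np.round(np.diff(P,axis=0),2).tolist())
print(P[[0,8,16,-1]],c+.07*np.array([np.cos(.4495),np.sin(.4495)]))
```

```text
[[0.17, 0.59], [0.22, 0.57], [0.27, 0.55], [0.31, 0.52], [0.36, 0.49], [0.4, 0.46], [0.44, 0.42], [0.47, 0.38], [0.51, 0.34], [0.53, 0.3], [0.56, 0.25], [0.58, 0.2], [0.59, 0.15], [0.6, 0.1], [0.61, 0.04], [0.61, -0.01], [0.61, -0.06], [0.6, -0.12], [0.59, -0.17], [0.57, -0.22], [0.55, -0.27], [0.52, -0.31], [0.49, -0.36], [0.46, -0.4]]
[[46.32341056 -3.74588245]
 [48.96624049  0.24699802]
 [53.55733978  1.60694359]
 [57.94848203 -0.3023794 ]] [ 0.59434651 -0.02338393]
```

Emit:
{"fn": "drive_tool", "kwargs": {
  "rows": [
    [[0, 0, 0], [0.17, 0.59, 0], 0],
    [[0, 0, 0], [0.22, 0.57, 0], 0],
    [[0, 0, 0], [0.27, 0.55, 0], 0],
    [[0, 0, 0], [0.31, 0.52, 0], 0],
    [[0, 0, 0], [0.36, 0.49, 0], 0],
    [[0, 0, 0], [0.4, 0.46, 0], 0],
    [[0, 0, 0], [0.44, 0.42, 0], 0],
    [[0, 0, 0], [0.47, 0.38, 0], 0]
  ]
}}

```text
clock: 5.52
position: [0.4877, 0.0008, 0.091]
ee_rot: [0.001, 0.976, 0.216, -0.002]
contact_force: [-7.1, -6.4, 10.9]
width: -0.0001
gripper_force: 5.4
```

Emit:
{"fn": "drive_tool", "kwargs": {
  "rows": [
    [[0, 0, 0], [0.51, 0.34, 0.03], 0],
    [[0, 0, 0], [0.53, 0.3, 0], 0],
    [[0, 0, 0], [0.56, 0.25, 0], 0],
    [[0, 0, 0], [0.58, 0.2, 0], 0],
    [[0, 0, 0], [0.59, 0.15, 0], 0],
    [[0, 0, 0], [0.6, 0.1, 0], 0],
    [[0, 0, 0], [0.61, 0.04, 0], 0],
    [[0, 0, 0], [0.61, -0.01, 0], 0]
  ]
}}

```text
clock: 6.52
position: [0.5303, 0.0163, 0.091]
ee_rot: [-0.001, 0.977, 0.215, -0.005]
contact_force: [-10.7, 0.1, 13.5]
width: -0.0005
gripper_force: 6.8
```

Emit:
{"fn": "drive_tool", "kwargs": {
  "rows": [
    [[0, 0, 0], [0.61, -0.06, 0.05], 0],
    [[0, 0, 0], [0.6, -0.12, 0], 0],
    [[0, 0, 0], [0.59, -0.17, 0], 0],
    [[0, 0, 0], [0.57, -0.22, 0], 0],
    [[0, 0, 0], [0.55, -0.27, 0], 0],
    [[0, 0, 0], [0, 0, 0], 0]
  ]
}}

```text
clock: 7.28
position: [0.5661, 0.0071, 0.0911]
ee_rot: [0.001, 0.977, 0.215, 0.001]
contact_force: [0.5, 0.1, 0.2]
width: -0.0003
gripper_force: 0.3
```

Emit:
{"fn": "drive_tool", "kwargs": {
  "rows": [
    [[0, 0, 0], [0.5, -0.3, -0.05], 0],
    [[0, 0, 0], [0.48, -0.36, 0], 0],
    [[0, 0, 0], [0.46, -0.4, 0], 0],
    [[0, 0, 0], [0, 0, 0], 0]
  ]
}}

```text
clock: 7.78
position: [0.5787, -0.0025, 0.091]
ee_rot: [-0.001, 0.977, 0.214, -0.0]
contact_force: [-2.2, 1.4, 6.0]
width: -0.0001
gripper_force: 2.7
```

Emit:
{"fn": "drive_tool", "kwargs": {
  "rows": [
    [[0, 0, 0], [0.42, -0.44, 0], 0],
    [[0, 0, 0], [0.38, -0.47, 0], 0],
    [[0, 0, 0], [0.34, -0.51, 0], 0],
    [[0, 0, 0], [0.26, -0.54, 0], 0],
    [[0, 0, 0], [0, 0, 0], 0],
    [[0, 0, 0], [0, 0, 0], 0]
  ]
}}

```text
clock: 8.52
position: [0.5929, -0.0226, 0.0905]
ee_rot: [-0.0, 0.977, 0.215, -0.0]
contact_force: [0.2, 0.2, -0.6]
width: 0.0002
gripper_force: 0.0
```

Contact was lost and z dropped to 90.5 mm, so the tip is over the notch. I'm centring it and pressing down.

Emit:
{"fn": "drive_tool", "kwargs": {
  "rows": [
    [[0, 0, 0], [0.14, -0.08, 0], 0],
    [[0, 0, 0], [0, 0, -0.3], 0],
    [[0, 0, 0], [0, 0, -0.3], 0],
    [[0, 0, 0], [0, 0, -0.3], 0],
    [[0, 0, 0], [0, 0, -0.2], 0],
    [[0, 0, 0], [0, 0, 0], 0]
  ]
}}

```text
clock: 9.28
position: [0.5945, -0.0233, 0.0802]
ee_rot: [0.0, 0.977, 0.215, 0.0]
contact_force: [-0.9, -0.4, 4.4]
width: 0.0004
gripper_force: 2.4
```

Emit:
{"fn": "drive_tool", "kwargs": {
  "rows": [
    [[0, 0, 0], [0, 0, -0.15], 0],
    [[0, 0, 0], [0, 0, -0.1], 0],
    [[0, 0, 0], [0, 0, 0], 0],
    [[0, 0, 0], [0, 0, 0], 0]
  ]
}}

```text
clock: 9.78
position: [0.5945, -0.0232, 0.078]
ee_rot: [0.0, 0.977, 0.215, 0.0]
contact_force: [-1.8, 0.8, 6.9]
width: -0.0001
gripper_force: 3.3
```

Emit:
{"fn": "drive_tool", "kwargs": {
  "rows": [
    [[0, 0, 0], [0, 0, -0.1], 0],
    [[0, 0, 0], [0, 0, 0], 0],
    [[0, 0, 0], [0, 0, 0], 0]
  ]
}}

```text
clock: 10.15
position: [0.5945, -0.0233, 0.0778]
ee_rot: [0.0, 0.977, 0.215, 0.0]
contact_force: [-2.0, 1.0, 10.8]
width: -0.0001
gripper_force: 5.7
```

The plate has reached its hard stop. Retreating straight up, then outward.

Emit:
{"fn": "drive_tool", "kwargs": {
  "rows": [
    [[0, 0, 0], [0, 0, 0.5], 0],
    [[0, 0, 0], [0, 0, 1], 0],
    [[0, 0, 0], [0, 0, 3], 0],
    [[0, 0, 0], [0, 0, 5], 0],
    [[0, 0, 0], [0, 0, 5], 0],
    [[0, 0, 0], [-4, 0, 3], 0],
    [[0, 0, 0], [-4, 0, 0], 0],
    [[0, 0, 0], [0, 0, 0], 0]
  ]
}}

```text
clock: 11.15
position: [0.5117, -0.023, 0.252]
ee_rot: [-0.0, 0.977, 0.215, -0.0]
contact_force: [1.4, -0.6, -0.6]
width: -0.0002
gripper_force: 0.0
```

Run:
```python
from h import *
im=eyes.get_image("side")[165:270,260:390,::-1];cv2.imwrite("pics/s2.png",cv2.resize(im,None,fx=4,fy=4,interpolation=2))
print(manip.get_state()["position"])
```

```text
[ 0.51368634 -0.02325187  0.2518134 ]
```

View pics/s2.png

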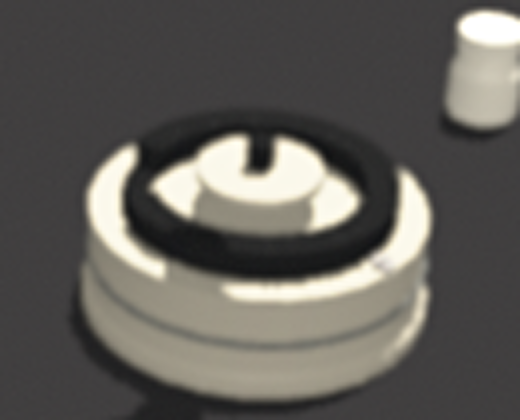

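The crop shows the cover raised at about (262,180), the rim intact, the jar still standing and the gripper well clear. I'm handing in.

```bash
python3 -c "
from rig import job
print(job.sign_off())"
```

```text
the job is handed in; nothing more can be done
None
```

The release is pressed to its hard stop, the side camera shows the cover popped up and staying up, and the job is handed in with the arm clear; contact with the rim thinned to about 0.3 N once during the slide, and I only re-checked the jar (still standing) among the bystanders.

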